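# Lock the bread board's slice stop with its detent pin

## Robot

A 7-joint arm with a two-finger parallel gripper is mounted at the origin on a cart in front of the work surface, level with it; the furniture and walls round the work are solid. World frame = base frame: x ahead of the robot, y to its left, z up, the work surface at z = 0. Lengths are in mm, angles in rad, forces in N, time in s.
With the tool pointing down it reaches from about 400 to 875 mm from the base axis. Payload 4.4 kg.
Tool frame: the origin (TCP) lies where the fingers leave the gripper's body, on its centre line; the fingertips stand 73 mm ahead of it and the grasp point (between the pads) lies 54 mm ahead of it; z points along the fingers, y is the line along which they close (so a half turn about z gives the same grasp; the last joint's range is limited). The gripper opens to 85 mm and grips with 20 to 120 N. Pads are 22 mm wide; open, the fingers measure 114 mm over their backs; the gripper's body (76 mm by 85 mm) begins 54 mm behind the grasp point. The pads swing forward as they close: fully open they stand 13 mm farther back than shut.
Start: joints at [-1.178, 0.628, 0.038, 1.517, -0.027, 0.996, -0.02], TCP at [287.849, 582.803, 303.913] pointing down, gripper open.
Joint ranges: [-3.06, 3.06], [-0.37, 2.12], [-1.25, 1.32], [0.18, 2.47], [-1.1, 4.24], [0.23, 1.98], [-2.94, 2.94]. Speed limits (rad/s): [2.57, 2.57, 3.14, 3.14, 3.14, 3.14, 3.14].

## Interface

Orientations are given as [roll, pitch, yaw] about the fixed x, y, z axes, in that order (R = Rz(yaw) Ry(pitch) Rx(roll)).
In Python, from cell import ctrl gives the robot as it stands.
- The arm moves only by the tool send_rows, never from a script. Its argument "rows" is a list that holds one entry, the list of rows, each a list of 6 numbers: the shift along the tool's x, y, z in cm, then the turn, a rotation vector about the tool's x, y, z in rad. In form: [[[tx, ty, tz, wx, wy, wz], ...]]. A call has 1 to 10 rows; each row is the pose to reach, as a shift and turn from the pose commanded when the call began, along the tool's axes at that moment; what a row does not reach only later rows make up. A row lasts 1/10 s, in which the tool goes at most 50 mm and 8.59 degrees, less where a joint would pass 70% of its speed; a pose out of reach is approached as far as the arm can. A call with a gripper value outside its range is refused whole. "grip" is the closure in counts, from 0 (fully open) to 255 (shut), set as the call begins (left out, the last holds). The fingers move at their own pace and stop on an object; the grip force is fixed at half the most. Time passes only in rows, so rows that repeat a pose let the fingers close. It gives the time, the measured TCP pose, the force, the opening and the grip force at its end, in the units of the state.
- ctrl.read_state(): the state, without advancing time (a new reading comes with each control period).
- ctrl.get_image(name): name is "scene" or "side" or "wrist"; returns a dict with "pixels" (400x640x3 uint8, red, green, blue), "fx", "fy", "cx", "cy" (pixels), "extrinsics" (4x4, takes a point from camera to world coordinates); the wrist camera has in their place "mount" (4x4, takes a point from camera to tool coordinates, whose origin is the TCP and whose axes are the flange's). Camera axes: x right, y up, looking along -z (the intrinsics and any distortion apply to the point x, -y, -z); pixel columns grow to the right and rows downward; lengths in mm; the calibration is good to about 2 mm. A picture is of the moment at which its call begins: read the wrist's pose just before it. There is no depth.
- ctrl.finish_job(): hands the job in; it is judged then, once.
The state is a dict: "clock": time; "qpos": joint angles; "qd": joint speeds; "tau": joint torques, N m; "eef_pos": TCP position; "tool_rot": TCP orientation; "force": force on the tool from outside, world axes, zero at the start; "torque": the same for the moment, N m; "width": finger opening in mm; "gripper_force": force on a finger pad.
Only numpy, scipy, OpenCV 4.12 (cv2) and the standard library are available. Lean on these libraries where they do the work, as an engineer would, in place of code of your own. Each camera call takes 0.05 s, during which the arm holds its last target. There are 200 camera calls.

## Task

The bread board is to be set for its thickest slices. Slide the steel slice stop outward along its track, away from the knife groove, as far as it goes, so that the hole in its foot lines up again with the hole in the board. Pull the locking pin out of its parking socket at the other end of the board and push it down through the stop's hole into the board until it is fully home, then let go of it.

Things in the scene. Friction and masses are not known exactly. Their poses are not given: they have to be found in the camera images.
- pin: Steel pin, 0.12 kg, upright in its parking socket. Origin: centre of the underside of its flange (40 mm across, 4 thick); z up the pin. Above: round ribbed grip knob, 26 mm across, to 49 mm over the origin. Below: shank 14 mm across, 40 long, nose tapering to 6. A spring detent grips a groove near the nose: about 10 N pulls it past in the first 8 mm, then it is loose, clear after 40 mm.
- stop_hole (a point): Centre of the hole's mouth in the stop's foot, on its upper face, 44 mm above the worktop; slides with the stop. y: outward along the track, x across it, z up. 30 mm funnel, 8 deep, into an 18 mm bore. The foot (14 mm thick) ends inward in an upright plate 110 mm wide (x), 8 thick, rising 30 mm over this point; its inner face, to be pushed, is 64 mm from here in -y.
- slice_stop (a joint): Slide of the stop along its track, m: 0 at the inner end, 0.070 at the outer end, where it halts and the hole in its foot stands over the board's outer hole. Starts at 0.010 to 0.040, needs about 2 N to slide, stays where it is left.
- board: Wooden board, 150 x 400 mm (x, y), fixed; origin under its centre on the worktop, y outward along the track, upper face 30 mm up. Knife groove across it at y = -35 mm; parking socket, a raised bush 14 mm high, at (20, -150); bare inner hole, not to be used, at (0, 40); outer hole, 18 mm, through, at (0, 110), with the same detent: press down with about 10 N till the flange rests on the foot.
There are look-alikes about, which are no part of the job. Leave any brown, orange or turquoise look-alike of the pin alone.

How it is judged (in metres and radians):
On the way, in this order (a step that is already met when the one before it is completed fails the run):
1. the slice stop is at the outer end of its track (value of joint slice_stop above 0.064 m), for 0.2 s.
2. the pin is home in the stop's hole (horizontal distance between pin and stop_hole below 0.006 m and z of pin in the frame of stop_hole below 0.004 m), for 0.2 s.
At the end, for the whole second after the job is handed in: The stop stands within 6 mm of the outer end of its track, and the pin is upright and at rest in the stop's hole, its flange within 4 mm of the foot (detent engaged) and within 6 mm of the hole's centre (all of step 2 and value of joint slice_stop above 0.064 m and angle between pin's own z axis and vertical below 0.15 rad and linear speed of pin below 0.02 m/s); the robot touches nothing.
It also fails if it takes over 51 s, if anything falls off the work surface, if the arm or the gripper's body presses on something with over 40 N, if the wrist force passes 120 N, or if a joint passes its speed limit or range.

## Working session

There is one attempt and no reset: what is moved stays moved. The work goes in short steps, Python scripts to look and compute and a tool call to move; the robot and the scene stay as the last step left them, time stands still between calls to the robot, and variables do not carry over. Pictures are saved under pics/ and viewed, at most 10 in all, crops included, and the job is handed in when it is done.

Besides the shell and the picture viewer there is one more tool, called after "Call:" as a command line: name --argument value ..., lists and objects as JSON in quotes. send_rows: Moves the arm, as the interface text tells. Its arguments: {"type":"object","properties":{"rows":{"type":"array","items":{"type":"array","items":{"type":"array","items":{"type":"number"}}}},"grip":{"type":"number"}},"required":["rows"]}

```bash
mkdir -p pics
cat > h.py <<'E'
import numpy as np, cv2, json
from cell import ctrl
def snap(name,fn):
    s=ctrl.read_state(); d=ctrl.get_image(name); 
    cv2.imwrite('pics/'+fn+'.png',d['pixels'][...,::-1]); 
    from scipy.spatial.transform import Rotation as R
    if 'mount' in d:
        T=np.eye(4);T[:3,:3]=R.from_euler('xyz',s['tool_rot']).as_matrix();T[:3,3]=s['eef_pos']
        E=T@np.array(d['mount'])
    else: E=np.array(d['extrinsics'])
    cal={k:float(d[k]) for k in('fx','fy','cx','cy')}; cal['E']=E.tolist()
    cal['other']=[k for k in d if k not in('pixels','fx','fy','cx','cy','extrinsics','mount')]
    for k in cal['other']: cal[k]=np.array(d[k]).tolist()
    json.dump(cal,open('pics/'+fn+'.json','w')); return s,cal
def ray(fn,u,v):
    c=json.load(open('pics/'+fn+'.json'));E=np.array(c['E'])
    q=np.array([[[u,v]]],float);K=np.array([[c['fx'],0,c['cx']],[0,c['fy'],c['cy']],[0,0,1]])
    D=next((np.array(c[k],float) for k in c['other'] if 'dist' in k),None)
    x,y=cv2.undistortPoints(q,K,D)[0,0]
    return E[:3,3],E[:3,:3]@np.array([x,-y,-1.])
def onz(fn,u,v,z):
    o,d=ray(fn,u,v); return o+d*(z-o[2])/d[2]
E
python3 - <<'E'
from h import *
for n in('scene','side','wrist'):
    s,c=snap(n,n+'0'); print(n,c['other'],[c.get(k) for k in c['other']],np.round(np.array(c['E'])[:3,3]),np.round(-np.array(c['E'])[:3,2],2))
print(s)
a=cv2.imread('pics/scene0.png');b=cv2.imread('pics/side0.png')
cv2.imwrite('pics/both.png',cv2.resize(np.vstack([a,b]),(480*1,600)))
E
```

```text
scene [] [] [-435. -503.  480.] [ 0.83  0.39 -0.39]
side [] [] [ 367. -862.  399.] [ 0.07  0.92 -0.38]
wrist [] [] [219. 616. 373.] [ 0.26 -0.13 -0.96]
{'clock': 0.1, 'qpos': array([-1.17780769,  0.62923852,  0.03848871,  1.51824434, -0.02701579,
        0.99630158, -0.02001972]), 'qd': array([-0.00077245, -0.00312637, -0.00206832, -0.00298614,  0.00022953,
       -0.00130399, -0.00123229]), 'tau': array([ 4.00888879e-03, -5.64534009e+01,  1.23092003e+00, -1.93973905e+01,
        1.13157326e-02,  5.39120476e-03, -5.51435718e-06]), 'eef_pos': array([287.66170671, 582.40825196, 303.0991088 ]), 'tool_rot': array([-3.13992024e+00,  2.81035941e-05,  2.68274071e+00]), 'force': array([-0.28650341, -0.74373172,  0.46214624]), 'torque': array([-0.05243536,  0.06425613,  0.00951746]), 'gripper_force': 0.0, 'width': 85.5099086097266}
```

View pics/scene0.png

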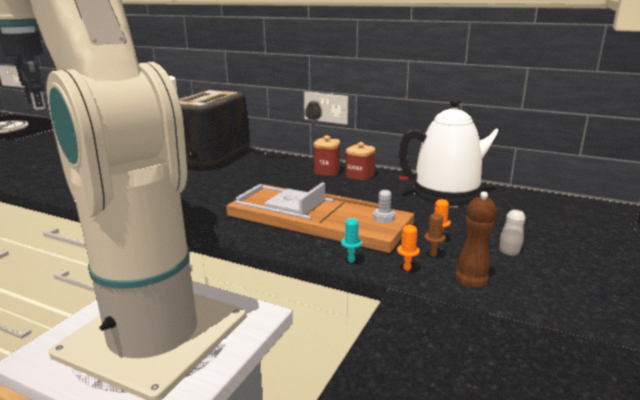

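View pics/side0.png

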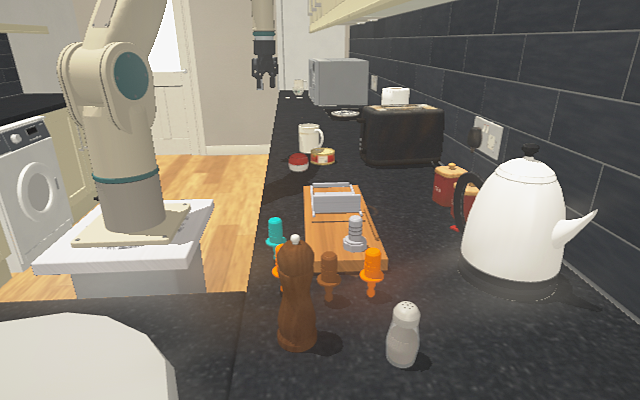

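The steel pin is at scene (384,205) and side (355,232), grey and standing in the board's bush. The look-alikes are turquoise (351,238), orange (408,245) and (442,212), and brown (435,235) in the scene view. They stand off the board and are the wrong colours. I'll confirm with an enlarged crop.

Run:
```python
from h import *
a=cv2.imread('pics/scene0.png')[170:280,220:460];b=cv2.imread('pics/side0.png')[175:305,255:395]
a=cv2.resize(a,None,fx=3.3,fy=3.3,interpolation=2)[:, :790];b=cv2.resize(b,None,fx=4,fy=4,interpolation=2)
cv2.imwrite('pics/ca.png',a);cv2.imwrite('pics/cb.png',b)
```

```text
(no output)
```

View pics/ca.png

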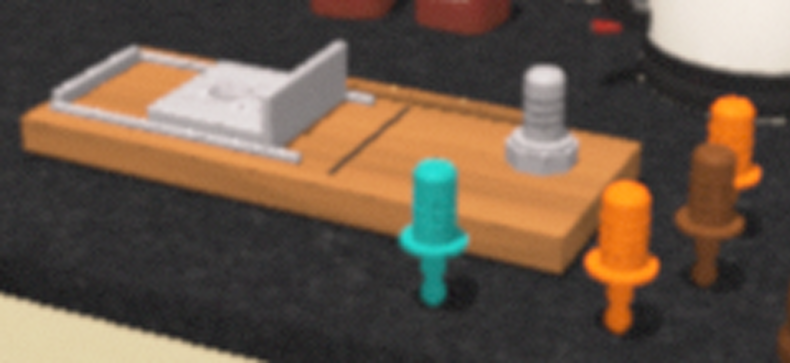

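View pics/cb.png

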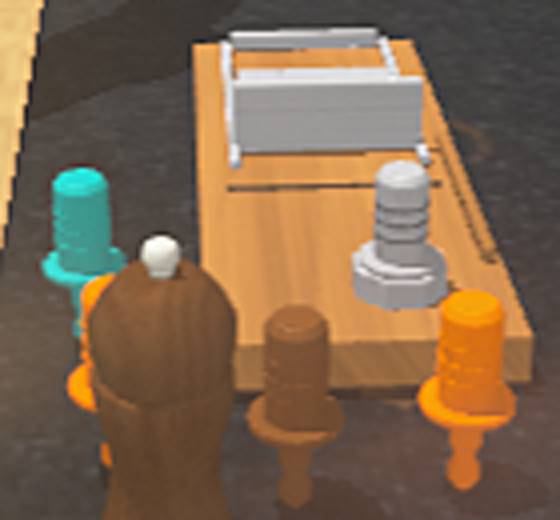

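Run:
```python
from h import *
S=lambda x,y,z:onz('scene0',220+x/3.3,170+y/3.3,z).round(0)
D=lambda x,y,z:onz('side0',255+x/4,175+y/4,z).round(0)
print('board sc nearleft,nearright,farright',S(22,120,30),S(562,238,30),S(640,150,30))
print('board sd FL,FR,NR',D(194,45,30),D(412,40,30),D(530,335,30))
print('pin top',S(545,72,93),D(403,172,93))
print('flange',S(542,145,44),D(399,262,46))
print('hole',S(230,92,44))
print('plate top',S(342,42,74),S(270,95,74),D(234,84,74),D(421,80,74),'bot',D(236,152,30),D(423,148,30))
print('groove',S(331,172,30),S(409,107,30),D(228,187,30),D(441,183,30))
print('lookalike tops',[D(x,y,100).tolist() for x,y in((80,180),(298,318),(472,302))],S(435,170,90),S(627,190,90),S(712,152,90),S(733,105,90))
```

```text
board sc nearleft,nearright,farright [392. 147.  30.] [ 384. -248.   30.] [ 525. -255.   30.]
board sd FL,FR,NR [400. 146.  30.] [551. 144.  30.] [ 538. -252.   30.]
pin top [ 480. -201.   93.] [ 485. -206.   93.]
flange [ 476. -203.   44.] [ 484. -207.   46.]
hole [467.  24.  44.]
plate top [518. -39.  74.] [412. -38.  74.] [416. -40.  74.] [523. -43.  74.] bot [417. -36.  30.] [526. -39.  30.]
groove [408. -84.  30.] [526. -87.  30.] [410. -83.  30.] [528. -87.  30.]
lookalike tops [[335.0, -218.0, 100.0], [421.0, -348.0, 100.0], [489.0, -341.0, 100.0]] [ 322. -191.   90.] [ 343. -296.   90.] [ 412. -326.   90.] [ 485. -321.   90.]
```

The grey pin in the bush is confirmed as the target. The board is centred near (466,-52) with yaw about -0.027. The pin is at (482,-203) and the stop hole is at about y=24, so the stop has roughly 34 mm left to slide. I'll go above the plate's inner side.

Call:
send_rows --rows '[[[-45.7,-51.9,0,0,0,1.139],[-45.7,-51.9,0,0,0,1.139],[-45.7,-51.9,0,0,0,1.139],[-45.7,-51.9,0,0,0,1.139],[-45.7,-51.9,0,0,0,1.139],[-45.7,-51.9,0,0,0,1.139],[-45.7,-51.9,0,0,0,1.139],[-45.7,-51.9,0,0,0,1.139],[-45.7,-51.9,0,0,0,1.139],[-45.7,-51.9,0,0,0,1.139]]]' --grip 255

```text
clock: 1.15
eef_pos: [418.0, 98.3, 304.0]
tool_rot: [3.141, -0.0, 1.544]
force: [1.4, 0.3, -0.4]
width: 0.0
gripper_force: 0.0
```

```bash
cat >> h.py <<'E'
def go(x,y,z,yaw=1.544):
    from scipy.spatial.transform import Rotation as R
    s=ctrl.read_state();r=R.from_euler('xyz',s['tool_rot']);t=R.from_euler('xyz',[np.pi,0,yaw])
    print('pose',s['eef_pos'].round(1),s['tool_rot'].round(3),'t',s['clock'],'F',s['force'].round(1),'w',round(s['width'],1))
    print('row',(r.inv().apply(np.array([x,y,z])-s['eef_pos'])/10).round(2),(r.inv()*t).as_rotvec().round(3))
E
python3 -c "
from h import *
go(467,-85,304)"
```

```text
pose [418.   98.3 304. ] [ 3.141 -0.     1.544] t 1.15 F [ 1.4  0.3 -0.4] w 0.0
row [-18.19   5.39  -0.  ] [ 0. -0.  0.]
```

Call:
send_rows --rows '[[[-18.2,5.4,0,0,0,0],[-18.2,5.4,0,0,0,0],[-18.2,5.4,0,0,0,0],[-18.2,5.4,0,0,0,0],[-18.2,5.4,0,0,0,0],[-18.2,5.4,0,0,0,0]]]'

```text
clock: 1.75
eef_pos: [466.7, -84.2, 303.6]
tool_rot: [-3.141, -0.0, 1.541]
force: [0.1, 0.8, 0.1]
width: -0.2
gripper_force: 0.0
```

Run:
```python
from h import *
snap('wrist','w1')
go(467,-82,123)
```

```text
pose [466.6 -82.8 303.6] [-3.140e+00 -1.000e-03  1.544e+00] t 1.8 F [ 0.6  0.2 -0.4] w 0.0
row [ 0.07  0.06 18.06] [-0.001 -0.001 -0.   ]
```

View pics/w1.png

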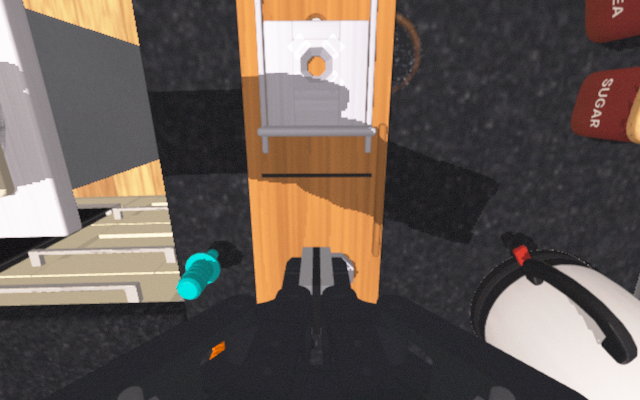

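The wrist view shows the hole at (317,65), the plate's top edge at rows 128–136 and the groove at row 175. The fingers (317,260) are on the inner side of the plate.

Run:
```python
from h import *
for n,u,v,z in(('hole',317,65,44),('plateinL',261,136,74),('plateinR',374,136,74),('gL',262,176,30),('gR',371,175,30),('edgeL',246,100,30),('edgeR',391,100,30)): print(n,onz('w1',u,v,z).round(1))
```

```text
hole [470.2  27.2  44. ]
plateinL [416.8 -34.7  74. ]
plateinR [520.6 -37.8  74. ]
gL [406.9 -81.6  30. ]
gR [526. -84.  30.]
edgeL [396.8  -2.1  30. ]
edgeR [544.8  -6.5  30. ]
```

Call:
send_rows --rows '[[[0,0,5,0,0,0],[0,0,10,0,0,0],[0,0,14,0,0,0],[0,0,17,0,0,0],[0,0,18,0,0,0],[0,0,18,0,0,0]]]'

```text
clock: 2.4
eef_pos: [466.3, -82.0, 123.1]
tool_rot: [-3.139, -0.001, 1.546]
force: [-0.0, -0.1, 0.9]
width: -0.1
gripper_force: 0.0
```

Call:
send_rows --rows '[[[2,0,0,0,0,0],[3,0,0,0,0,0],[3.7,0,0,0,0,0],[4.2,0,0,0,0,0],[4.6,0,0,0,0,0],[5,0,0,0,0,0],[5.3,0,0,0,0,0],[5.6,0,0,0,0,0],[5.9,0,0,0,0,0]]]'

```text
clock: 3.3
eef_pos: [468.7, -24.4, 123.9]
tool_rot: [3.141, 0.0, 1.543]
force: [0.9, -1.5, 1.9]
width: 0.3
gripper_force: 1.1
```

Call:
send_rows --rows '[[[0.2,0,0,0,0,0],[0.4,0,0,0,0,0],[0.6,0,0,0,0,0],[0.8,0,0,0,0,0],[0.9,0,0,0,0,0]]]'

```text
clock: 3.8
eef_pos: [468.8, -15.1, 123.8]
tool_rot: [-3.142, -0.0, 1.544]
force: [1.5, -2.6, -0.5]
width: -0.1
gripper_force: 1.0
```

Call:
send_rows --rows '[[[0.2,0,0,0,0,0],[0.4,0,0,0,0,0],[0.6,0,0,0,0,0],[0.6,0,0,0,0,0]]]'

```text
clock: 4.2
eef_pos: [468.8, -12.7, 123.9]
tool_rot: [3.141, 0.004, 1.54]
force: [1.1, -10.5, 1.0]
width: -0.4
gripper_force: 5.4
```

Call:
send_rows --rows '[[[0.1,0,0,0,0,0],[-2,0,0,0,0,0],[-3,0,-3,0,0,0],[-5,0.2,-8,0,0,0],[-8,0.6,-11,0,0,0],[-12,1,-13,0,0,0],[-16,1.4,-13,0,0,0],[-19.3,1.8,-13,0,0,0],[-19.3,1.8,-13,0,0,0],[-19.3,1.8,-13,0,0,0]]]' --grip 0

```text
clock: 5.2
eef_pos: [480.9, -202.2, 253.4]
tool_rot: [-3.139, -0.002, 1.543]
force: [-0.2, 0.8, -0.1]
width: 85.4
gripper_force: 0.0
```

Run:
```python
from h import *
snap('wrist','w2');snap('scene','s2');snap('side','d2')
go(483,-203,133)
```

```text
pose [ 481.5 -200.8  253.4] [-3.140e+00 -2.000e-03  1.546e+00] t 5.35 F [-0.1 -0.3 -0.1] w 85.9
row [-0.24  0.17 12.04] [-0.002 -0.002  0.002]
```

View pics/w2.png

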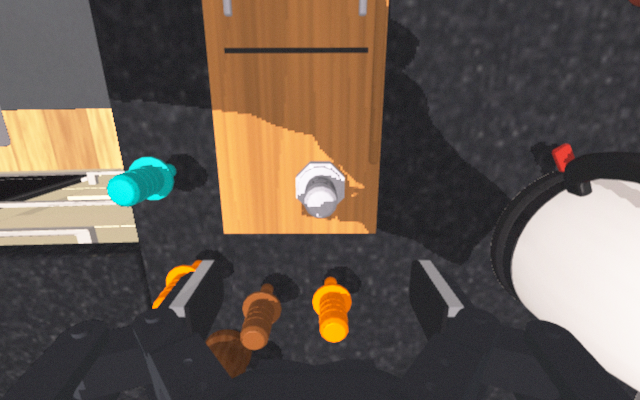

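The knob top is at (320,203) and the flange is around (320,185). The fingers are at columns 205 and 430, row 280, and the board corners are at (222,234) and (377,234).

Run:
```python
from h import *
for n,u,v,z in(('knob',320,203,93),('knobfr',320,217,93),('flange',320,186,46),('cornL',222,234,30),('cornR',377,234,30),('gL',225,50,30),('gR',367,50,30)): print(n,onz('w2',u,v,z).round(1))
```

```text
knob [ 483.2 -197.1   93. ]
knobfr [ 482.9 -208.3   93. ]
flange [ 483.7 -195.7   46. ]
cornL [ 385.8 -245.8   30. ]
cornR [ 538.8 -250.    30. ]
gL [407.2 -80.6  30. ]
gR [525.8 -83.9  30. ]
```

Call:
send_rows --rows '[[[0.3,0.15,2,0,0,0],[0.3,0.15,6,0,0,0],[0.3,0.15,9,0,0,0],[0.3,0.15,11,0,0,0],[0.3,0.15,12.3,0,0,0],[0.3,0.15,12.3,0,0,0]]]'

```text
clock: 5.95
eef_pos: [482.7, -198.5, 129.5]
tool_rot: [-3.139, -0.002, 1.545]
force: [0.8, 0.1, -0.2]
width: 85.7
gripper_force: 0.0
```

Call:
send_rows --rows '[[[0,0,0,0,0,0],[0,0,0,0,0,0],[0,0,0,0,0,0],[0,0,0,0,0,0],[0,0,0,0,0,0],[0,0,0,0,0,0],[0,0,0,0,0,0],[0,0,0,0,0,0]]]' --grip 255

```text
clock: 6.75
eef_pos: [483.7, -200.0, 131.8]
tool_rot: [3.14, 0.0, 1.544]
force: [-0.9, -1.2, 5.5]
width: 24.6
gripper_force: 58.7
```

Call:
send_rows --rows '[[[0,0,-0.3,0,0,0],[0,0,-0.6,0,0,0],[0,0,-0.9,0,0,0],[0,0,-1.3,0,0,0],[0,0,-2,0,0,0],[0,0,-3,0,0,0],[0,0,-4,0,0,0],[0,0,-5,0,0,0],[0,0,-6,0,0,0],[0,0,-6.5,0,0,0]]]'

```text
clock: 7.75
eef_pos: [483.7, -200.1, 197.3]
tool_rot: [3.14, 0.001, 1.544]
force: [-0.8, 0.1, -0.9]
width: 24.3
gripper_force: 59.9
```

Run:
```python
from h import *
snap('wrist','w3')
a=cv2.imread('pics/w3.png')[100:400,160:480]
b=cv2.imread('pics/d2.png')[150:300,260:420]
cv2.imwrite('pics/c3.png',np.hstack([a,cv2.resize(b,(320,300))]))
go(470.5,62,200)
```

```text
pose [ 483.9 -200.1  197.5] [3.139e+00 1.000e-03 1.544e+00] t 7.8 F [ 1.  -0.2 -0.6] w 24.3
row [26.16 -2.05 -0.27] [ 0.002  0.001 -0.   ]
```

View pics/c3.png

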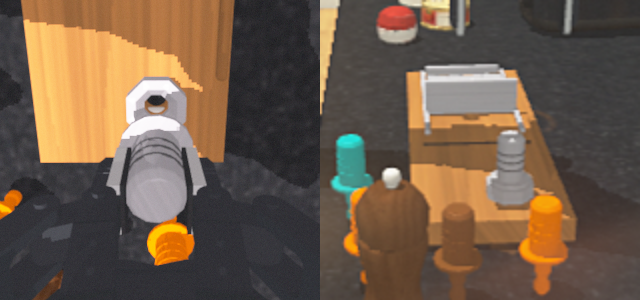

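The pin is out of the socket and held in the gripper. The socket's empty mouth is at wrist (316,205). I'll carry the pin over the plate to the outer hole and look from the same height.

Call:
send_rows --rows '[[[0,0,-3.5,0,0,0],[4,-0.3,-4,0,0,0],[8,-0.6,-4,0,0,0],[12,-0.9,-4,0,0,0],[16,-1.2,-4,0,0,0],[20,-1.6,-4,0,0,0],[24,-1.9,-4,0,0,0],[26.1,-2.0,-3,0,0,0],[26.1,-2.0,0,0,0,0],[26.1,-2.0,0,0,0,0]]]'

```text
clock: 8.8
eef_pos: [468.3, 62.5, 193.6]
tool_rot: [-3.136, 0.001, 1.546]
force: [-0.6, -0.5, -1.6]
width: 24.3
gripper_force: 59.9
```

Run:
```python
from h import *
snap('wrist','w4')
go(470.5,62,200)
print(onz('w3',316,205,44),onz('w3',316,206,44))
cv2.imwrite('pics/c4.png',np.hstack([cv2.resize(cv2.imread('pics/%s.png'%f)[150:300,220:420],None,fx=2,fy=2) for f in('w3','w4')]))
```

```text
pose [469.2  61.5 194.9] [-3.138e+00  1.000e-03  1.544e+00] t 8.85 F [-0.2  0.2 -1.7] w 24.0
row [ 0.06  0.13 -0.51] [-0.004  0.001 -0.   ]
[ 483.5516938  -194.57216324   44.        ] [ 483.53082727 -195.33854936   44.        ]
```

View pics/c4.png

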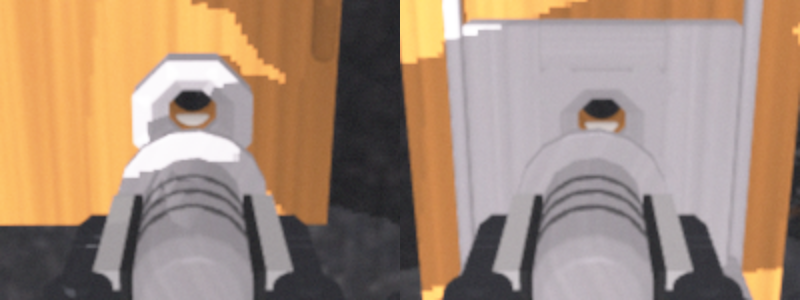

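Run:
```python
from h import *
f=lambda *a:onz(*a).round(1)
print('socket faredge',f('w3',316,194,44),'bush far/near outer',f('w3',316,177,44))
print('hole: bore far',f('w4',320.5,199,36),'bore ctr',f('w4',320.5,208,36),'funnel far',f('w4',320.5,195,44),'L',f('w4',301,205,44),'R',f('w4',340,205,44))
print('foot far edge',f('w4',320,160,44),[ctrl.read_state()['eef_pos'].round(1) for _ in range(3)])
```

```text
socket faredge [ 483.8 -186.2   44. ] bush far/near outer [ 484.1 -173.7   44. ]
hole: bore far [470.4  71.2  36. ] bore ctr [470.2  64.2  36. ] funnel far [470.4  76.5  44. ] L [456.3  69.4  44. ] R [484.3  68.7  44. ]
foot far edge [470.6 101.6  44. ] [array([469.2,  61.5, 194.9]), array([469.2,  61.5, 194.9]), array([469.2,  61.5, 194.9])]
```

Call:
send_rows --rows '[[[-0.15,0.15,0.5,0,0,0],[-0.15,0.15,1,0,0,0],[-0.15,0.15,1.6,0,0,0],[-0.15,0.15,2.2,0,0,0],[-0.15,0.15,2.7,0,0,0],[-0.15,0.15,3.2,0,0,0],[-0.15,0.15,3.6,0,0,0],[-0.15,0.15,3.6,0,0,0]]]'

```text
clock: 9.65
eef_pos: [471.5, 60.0, 159.4]
tool_rot: [-3.141, 0.0, 1.544]
force: [-0.6, 0.3, -1.0]
width: 24.3
gripper_force: 59.9
```

Call:
send_rows --rows '[[[0,0,0.5,0,0,0],[0,0,1,0,0,0],[0,0,1.5,0,0,0],[0,0,1.9,0,0,0],[0,0,2.2,0,0,0],[0,0,2.5,0,0,0],[0,0,2.7,0,0,0],[0,0,2.9,0,0,0],[0,0,2.9,0,0,0]]]'

```text
clock: 10.55
eef_pos: [471.6, 60.0, 132.2]
tool_rot: [3.142, -0.001, 1.543]
force: [-2.6, 0.3, 17.1]
width: 24.2
gripper_force: 62.0
```

Call:
send_rows --rows '[[[0,0,0.2,0,0,0],[0,0,0.4,0,0,0],[0,0,0.4,0,0,0]]]'

```text
clock: 10.85
eef_pos: [471.6, 59.8, 131.9]
tool_rot: [3.14, -0.004, 1.543]
force: [-11.6, -1.3, 62.8]
width: 24.3
gripper_force: 67.3
```

The pin is hard against the foot at the same height as at the grasp, so it is home. I'll ease off, release and rise.

Call:
send_rows --rows '[[[0,0,-0.3,0,0,0],[0,0,-0.5,0,0,0],[0,0,-0.5,0,0,0]]]'

```text
clock: 11.15
eef_pos: [472.2, 60.2, 132.3]
tool_rot: [3.141, -0.0, 1.544]
force: [-1.2, -0.7, 13.3]
width: 24.3
gripper_force: 61.4
```

Call:
send_rows --rows '[[[0,0,0,0,0,0],[0,0,0,0,0,0],[0,0,0,0,0,0],[0,0,0,0,0,0],[0,0,0,0,0,0],[0,0,-2,0,0,0],[0,0,-6,0,0,0],[0,0,-10,0,0,0],[0,0,-12,0,0,0],[0,0,-12,0,0,0]]]' --grip 0

```text
clock: 12.15
eef_pos: [473.4, 60.2, 254.5]
tool_rot: [3.136, -0.001, 1.544]
force: [0.7, -0.2, 0.4]
width: 85.6
gripper_force: 0.0
```

Run:
```python
from h import *
snap('wrist','w5');snap('side','d5')
go(470,60,250)
a=cv2.imread('pics/w5.png')[60:360,160:480]
b=cv2.imread('pics/d5.png')[150:270,270:398]
cv2.imwrite('pics/c5.png',np.hstack([a,cv2.resize(b,(320,300))]))
```

```text
pose [471.6  60.3 251.8] [ 3.141 -0.     1.544] t 12.25 F [-0.7 -0.6 -0.6] w 85.6
row [-0.03 -0.16  0.18] [ 0. -0.  0.]
```

View pics/c5.png

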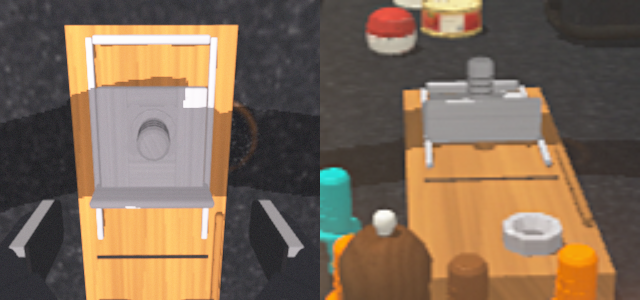

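The pin stands upright in the stop's hole, with its knob at crop (155,135). The stop is at the outer end and the socket is empty. I'll do a quick height check with the side camera and then hand in.

Run:
```python
from h import *
o,d=ray('side0',255+403/4,175+172/4);print('before (93 true)',o+d*(-198.5-o[1])/d[1])
o,d=ray('d5',334,150+62/2.5);p=o+d*(61.5-o[1])/d[1];print('after',p)
if abs(p[2]-93)<7: print(ctrl.finish_job())
```

```text
before (93 true) [ 486.0879343  -198.5          89.45479349]
after [473.92617931  61.5         89.12016232]
the job is handed in; nothing more can be done
None
```

The stop is at the outer end of its track and the pin is home in its hole and released. The job was handed in at about 12 s of the 51 s allowed; the hand-in returned no verdict.

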